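# Hold a clothes peg open around a wash card

## Robot

A 6-joint arm with a two-finger parallel gripper is mounted at the origin on the work surface. World frame = base frame: x ahead of the robot, y to its left, z up, the work surface at z = 0. Lengths are in m, angles in degrees, forces in N, time in s.
With the tool pointing down it reaches from about 0.325 to 1 m from the base axis. Payload 5.1 kg.
Tool frame: the origin (TCP) lies on the centre line of the jaws, within the pads' length; the fingertips stand 8 mm ahead of it and the grasp point (between the pads) lies 11 mm behind it; z points along the fingers, y is the line along which they close (so a half turn about z gives the same grasp; the last joint's range is limited). The gripper opens to 85 mm and grips with 20 to 120 N. Pads are 22 mm wide; open, the fingers measure 114 mm over their backs; the gripper's body (76 mm by 85 mm) begins 54 mm behind the grasp point. The pads swing forward as they close: fully open they stand 13 mm farther back than shut.
Start: joints at [-81.738, 7.093, 94.555, -0, 78.352, -4.733], TCP at [0.146, -0.633, 0.239] pointing down, gripper open.
Joint ranges: [-149.61, 149.61], [-58.7, 133.49], [1.44, 155.28], [-77.14, 257.14], [18.33, 153.61], [-166.67, 166.67]. Speed limits (degrees/s): [147.25, 147.25, 180, 180, 180, 180].

## Interface

Orientations are given as [roll, pitch, yaw] about the fixed x, y, z axes, in that order (R = Rz(yaw) Ry(pitch) Rx(roll)).
In Python, from workcell import r, viewer, workorder gives the robot as it stands. The module is installed in compiled form; this text tells all that it offers.
- The arm moves only by the tool step_arm, never from a script. Its argument "increments" is a list that holds one entry, the list of rows, each a list of 5 numbers: the shift along the world's x, y, z in units of 30 mm (1.0 is 30 mm), then the turn about the world's z in units of 5 degrees (1.0 is 5 degrees), then the opening, from 0 (shut) to 1 (fully open). In form: [[[x, y, z, turn, jaw], ...]]. A call has 1 to 12 rows; each row shifts and turns the commanded pose from where the row before left it; what a row does not reach is not made up. A row lasts 1/12 s, in which the tool goes at most 41.7 mm and 7.16 degrees, less where a joint would pass 70% of its speed; a pose out of reach is approached as far as the arm can. A call is refused whole if a number of a shift passes 1 or a number of a turn 1, either way. A call with a gripper value outside its range is refused whole. The fingers move at their own pace and stop on an object; "grip_force" is the grip in N (left out, the last holds). Time passes only in rows, so rows that do not move let the fingers close. It gives the time, the measured TCP pose, the force, the opening and the grip force at its end, in the units of the state.
- r.observe(): the state, without advancing time (a new reading comes with each control period).
- viewer.camera(name): name is "side" or "top" or "wrist"; returns a dict with "img" (400x640x3 uint8, red, green, blue), "depth" (400x640 float32, m along the optical axis (not along the pixel's ray), 0 where there is no reading), "fx", "fy", "cx", "cy" (pixels), "eye" and "orientation" of the camera in the world; the wrist camera has in their place "mount" (4x4, takes a point from camera to tool coordinates, whose origin is the TCP and whose axes are the flange's). Camera axes: x right, y up, looking along -z (the intrinsics and any distortion apply to the point x, -y, -z); pixel columns grow to the right and rows downward; lengths in m; the calibration is good to about 2 mm. A picture is of the moment at which its call begins: read the wrist's pose just before it.
- workorder.sign_off(): hands the job in; it is judged then, once.
The state is a dict: "clock": time; "qpos": joint angles; "qd": joint speeds; "joint_efforts": joint torques, N m; "tool_pos": TCP position; "ee_rot": TCP orientation; "contact_force": force on the tool from outside, world axes, zero at the start; "wrist_torque": the same for the moment, N m; "opening": finger opening in m; "grasp_force": force on a finger pad.
Only numpy, scipy, OpenCV 4.12 (cv2) and the standard library are available. Lean on these libraries where they do the work, as an engineer would, in place of code of your own. Each camera call takes 0.05 s, during which the arm holds its last target. There are 200 camera calls.

## Task

Take the big clothes peg off the steel strip by squeezing its tails, and hold it squeezed wide open around the top edge of the larger standing wash card, square to it, one jaw on each side with the card's edge about halfway into the jaws and touching nothing, so that I can slip a second sheet in. Finish while still holding the peg there, squeezed open; do not let it go. Leave the cards, the bottles and the dosing cup where they stand.

Things in the scene. Friction and masses are not known exactly. Their poses are not given: they have to be found in the camera images.
- peg: big white plastic clothes peg (spring clip), 60 g, upright, jaws down, clamped over the top of the steel strip. Origin: centre of its pivot, a 12 mm steel coil that rests on the strip's edge. z up along the tails, x the direction in which it opens, y the pivot axis. Levers 22 mm wide (y); jaws 6 mm thick, inner faces 8 to 50 mm below the origin; tails end 54 mm above it
- peg_tails (a point): where to grip the tails from above, fingers closing along the peg's x: midway between them, 35 mm above the peg's origin. The tails spread like a V, here about 37 mm across outside (47 mm at the top); squeezed fully they stand parallel, 20 mm across. About 13 N there opens it to its stop; a grip of 20 N or more is harmless; loosening lets the jaws shut
- peg_lever (a joint): turn of each lever of the peg (the two mirror each other), rad: 0 when clamped on the 4 mm strip, -0.04 when shut on nothing, 0.26 squeezed fully open to its stop; then the jaw tips are about 30 mm apart and the jaws about 20 mm apart halfway up
- peg_mouth (a point): point midway between the two jaw tips of the peg, 50 mm below the peg's origin; axes as the peg's
- strip: peg strip: upright steel plate 4 mm thick (x), 130 mm wide (y), top edge 110 mm above the worktop, on a grey foot 90 x 150 x 12 mm fixed to the worktop. Origin: centre of the foot's underside; x is the plate's normal. The peg sits on its top edge up to 30 mm from the middle
- card: the larger wash card: stiff white card 3 mm thick (x), 110 mm wide (y), top edge 150 mm above the worktop, with grey printed blocks, standing in a loose grey foot 90 x 120 x 12 mm, about 0.6 kg. Origin: centre of the foot's underside; x is the card's normal
- card_edge (a point): middle of the larger card's top edge, 150 mm above its origin; axes as the card's
- small_card: the smaller wash card, to be left alone: 55 mm wide, top edge 90 mm above the worktop, loose foot 60 x 70 x 10 mm. Origin: centre of the foot's underside
- detergent: white bottle, 84 mm across, 210 mm tall, to be left alone; origin at the centre of its base
- softener: white bottle, 64 mm across, 150 mm tall, to be left alone; origin at the centre of its base
- dosing_cup: white cup, 60 mm across, 50 mm tall, to be left alone; origin at the centre of its base
Things that resemble listed ones, but are neither listed nor needed, are in the scene too. Leave any blue or yellow look-alike of the peg alone. What is shaped like the card but purple is not meant.

How it is judged:
By the outcome, as a careful person would: the job done as asked, in the order asked, and still so for the second after the job is handed in, while the arm keeps its last pose, push and grip.
It also fails if it takes over 38 s, if anything falls off the work surface, if the arm or the gripper's body presses on something with over 40 N, if the wrist force passes 120 N, or if a joint passes its speed limit or range.

## Working session

There is one attempt and no reset: what is moved stays moved. The work goes in short steps, Python scripts to look and compute and a tool call to move; the robot and the scene stay as the last step left them, time stands still between calls to the robot, and variables do not carry over. Pictures are saved under pics/ and viewed, at most 10 in all, crops included, and the job is handed in when it is done.

Besides the shell and the picture viewer there is one more tool, called by a JSON object that holds its "op" and its "data". step_arm: Moves the arm, as the interface text tells. Its arguments: {"type":"object","properties":{"increments":{"type":"array"},"grip_force":{"type":"number"}},"required":["increments"]}

```bash
mkdir -p pics; cat > h.py <<'E'
import numpy as np, cv2
from workcell import r, viewer, workorder
from scipy.spatial.transform import Rotation as R
def cam(n):
    s=r.observe(); c=viewer.camera(n)
    if n=="wrist":
        T=np.eye(4); T[:3,:3]=R.from_euler('xyz',s['ee_rot'],degrees=True).as_matrix(); T[:3,3]=s['tool_pos']
        c['T']=T@np.array(c['mount'])
    else:
        o=np.array(c['orientation']); T=np.eye(4)
        T[:3,:3]=o if o.shape==(3,3) else R.from_euler('xyz',o,degrees=True).as_matrix()
        T[:3,3]=c['eye']; c['T']=T
    return c
def pts(c):
    d=c['depth']; v,u=np.mgrid[:d.shape[0],:d.shape[1]]
    P=np.stack([(u-c['cx'])/c['fx']*d,-(v-c['cy'])/c['fy']*d,-d],-1)
    W=P@c['T'][:3,:3].T+c['T'][:3,3]; W[d==0]=np.nan
    return W
def ray(c,u,v,z):
    q=c['T'][:3,:3]@np.array([(u-c['cx'])/c['fx'],-(v-c['cy'])/c['fy'],-1.]); e=c['T'][:3,3]
    return e+q*(z-e[2])/q[2]
def save(c,n): cv2.imwrite('pics/'+n,c['img'][:,:,::-1])
E
python3 - <<'E'
from h import *
s=r.observe();print(s)
for n in("top","side"):
    c=cam(n);save(c,n+'0.png');np.savez(n+'0.npz',W=pts(c),**{k:c[k] for k in('img','depth','T')})
    print(n,[k for k in c],c['fx'],c['cx'],c['cy'],c['eye'],c['orientation'],c.get('dist'))
a=cv2.vconcat([cv2.imread('pics/top0.png'),cv2.imread('pics/side0.png')]);cv2.imwrite('pics/both0.png',cv2.resize(a,(480,600)))
E
```

```text
{'clock': 0.0, 'qpos': array([-8.17375531e+01,  7.13433201e+00,  9.46347221e+01, -2.72209352e-04,
        7.83520433e+01, -4.73273968e+00]), 'qd': array([ 0.00917508,  0.05825799,  0.04781851, -0.05646204,  0.06186127,
       -0.00261427]), 'joint_efforts': array([-8.78753708e-04, -4.23619974e+01, -3.65455306e+01, -1.24674643e-04,
        6.98825112e-03,  1.26795922e-05]), 'tool_pos': array([ 0.14604767, -0.63276374,  0.23803696]), 'ee_rot': array([-1.79879294e+02, -9.72591374e-03,  1.29952315e+01]), 'contact_force': array([-0.19281101, -0.020687  , -0.19493716]), 'wrist_torque': array([-0.01805645, -0.00201943,  0.02404182]), 'grasp_force': 0.0, 'opening': 0.08534852309515432}
top ['img', 'depth', 'fx', 'fy', 'cx', 'cy', 'eye', 'orientation', 'T'] 459.36358751361377 323.5684234207005 198.45585241652523 [ 3.85756342e-01 -1.16240433e-03  1.58804791e+00] [  8.4384927   -0.57013708 -91.29041316] None
side ['img', 'depth', 'fx', 'fy', 'cx', 'cy', 'eye', 'orientation', 'T'] 405.1361440922109 327.86632314311515 198.87147672439662 [0.03431901 0.74438694 0.70658479] [  58.46412551   -0.78459261 -142.35297429] None
```

View pics/top0.png

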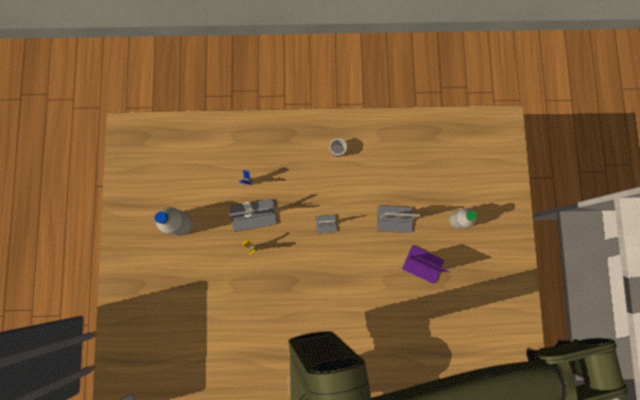

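View pics/side0.png

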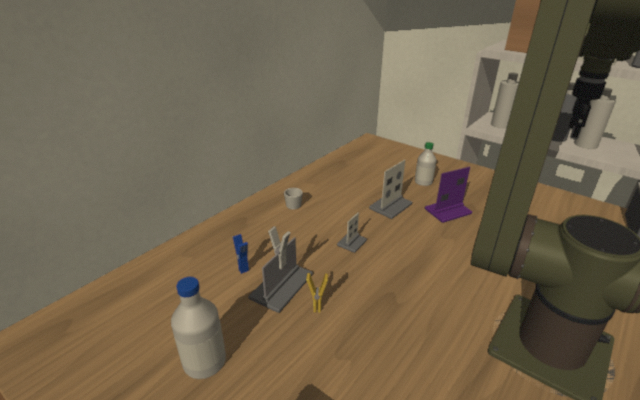

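The top view shows the strip with the white peg at about (250,212), the larger card at (397,216), the small card at (327,224), the blue and yellow pegs at (246,177) and (249,247), and the purple card at (425,264). In the side view the peg is at (280,245) and the card at (393,185).

```bash
cat > m.py <<'E'
from h import *
def line(P,nm):
    c=P.mean(0);u,s,v=np.linalg.svd(P[:,:2]-c[:2]);d=v[0];t=(P[:,:2]-c[:2])@d
    print(nm,len(P),'c',c.round(4),'dir',np.degrees(np.arctan2(d[1],d[0])).round(2),'ext',t.min().round(4),t.max().round(4),'mid',(c[:2]+d*(t.min()+t.max())/2).round(4), 'rms',(s[1]/len(P)**.5).round(4))
for n in('top','side'):
    W=np.load(n+'0.npz')['W']
    f=lambda xl,xh,yl,yh,zl,zh:W[(W[...,0]>xl)&(W[...,0]<xh)&(W[...,1]>yl)&(W[...,1]<yh)&(W[...,2]>zl)&(W[...,2]<zh)]
    if n=='top':
        for u,v in((250,212),(253,215),(397,216),(461,218),(327,224),(172,220),(338,147),(246,177),(249,247),(425,264)): print(u,v,W[v,u].round(3))
    line(f(.2,.7,-.45,-.15,.135,.16),n+' cardtop')
    line(f(.2,.7,.05,.4,.085,.115),n+' striptop')
    line(f(.2,.7,.05,.4,.12,.2),n+' tails')
    line(f(.2,.7,.05,.4,.15,.2),n+' tailsup')
E
python3 m.py
```

```text
250 212 [0.563 0.216 0.126]
253 215 [0.565 0.221 0.024]
397 216 [ 0.543 -0.258  0.105]
461 218 [ 0.531 -0.464  0.112]
327 224 [ 0.53  -0.032  0.015]
172 220 [0.539 0.452 0.163]
338 147 [ 0.803 -0.077  0.006]
246 177 [0.688 0.237 0.074]
249 247 [0.455 0.23  0.053]
425 264 [ 0.386 -0.352  0.057]
top cardtop 110 c [ 0.4663 -0.3069  0.1483] dir -146.19 ext -0.1223 0.1388 mid [ 0.4594 -0.3115] rms 0.0221
top striptop 155 c [0.5567 0.2278 0.1008] dir -177.68 ext -0.1431 0.1263 mid [0.5651 0.2281] rms 0.0303
top tails 109 c [0.571  0.2196 0.147 ] dir -168.52 ext -0.0206 0.0255 mid [0.5687 0.2191] rms 0.0071
top tailsup 53 c [0.5708 0.2195 0.1634] dir -170.04 ext -0.0207 0.0253 mid [0.5686 0.2191] rms 0.0064
side cardtop 246 c [ 0.4554 -0.3119  0.1438] dir -146.41 ext -0.1353 0.1278 mid [ 0.4585 -0.3099] rms 0.0223
side striptop 550 c [0.5644 0.2343 0.0982] dir -177.52 ext -0.1358 0.1346 mid [0.565  0.2343] rms 0.031
side tails 296 c [0.569  0.2252 0.1454] dir -173.97 ext -0.0234 0.025 mid [0.5682 0.2251] rms 0.0069
side tailsup 127 c [0.5688 0.2245 0.1604] dir -173.27 ext -0.0237 0.0246 mid [0.5683 0.2245] rms 0.0069
```

```bash
cat >> m.py <<'E'
print('----')
for n in('top','side'):
    W=np.load(n+'0.npz')['W']
    f=lambda xl,xh,yl,yh,zl,zh:W[(W[...,0]>xl)&(W[...,0]<xh)&(W[...,1]>yl)&(W[...,1]<yh)&(W[...,2]>zl)&(W[...,2]<zh)]
    line(f(.48,.62,-.36,-.17,.1,.16),n+' card')
    line(f(.48,.62,-.36,-.17,.14,.16),n+' cardtop')
    line(f(.5,.63,.12,.32,.05,.1),n+' strip')
    line(f(.45,.65,-.1,.04,.04,.1),n+' small')
    print(n,'z max',np.nanmax(f(.48,.62,-.36,-.17,.1,.2)[:,2]),np.nanmax(f(.5,.63,.12,.32,.1,.25)[:,2]))
E
python3 m.py | sed 1,/----/d
```

```text
top card 101 c [ 0.5432 -0.2629  0.1341] dir -94.32 ext -0.0526 0.0568 mid [ 0.5431 -0.265 ] rms 0.001
top cardtop 52 c [ 0.5438 -0.2617  0.1485] dir -94.35 ext -0.0509 0.058 mid [ 0.5435 -0.2653] rms 0.0011
top strip 69 c [0.566  0.2228 0.0751] dir -81.59 ext -0.0651 0.0649 mid [0.566  0.2229] rms 0.0013
top small 38 c [ 0.5311 -0.0273  0.0769] dir -86.48 ext -0.0263 0.0275 mid [ 0.5311 -0.0279] rms 0.001
top z max 0.1548574343621678 0.17120925682189037
side card 299 c [ 0.5442 -0.2602  0.1269] dir 86.11 ext -0.0616 0.0546 mid [ 0.544  -0.2637] rms 0.0013
side cardtop 75 c [ 0.5444 -0.26    0.1467] dir 86.31 ext -0.0618 0.0536 mid [ 0.5441 -0.2641] rms 0.0015
side strip 551 c [0.5651 0.2313 0.0756] dir -81.87 ext -0.0607 0.0735 mid [0.566 0.225] rms 0.0021
side small 174 c [ 0.5319 -0.0239  0.0676] dir 93.27 ext -0.0326 0.0273 mid [ 0.532  -0.0266] rms 0.001
side z max 0.15477746873362674 0.1691663301964702
```

{"op": "step_arm", "data": {"increments": [[[0.2,0.8,1,1,1],[0.4,0.9,1,1,1],[0.4,0.9,0.5,1,1],[0.4,0.9,0.2,1,1],[0.4,0.9,0,1,1],[0.4,0.9,0,1,1],[0.4,0.9,0,1,1],[0.4,0.9,0,1,1],[0.4,0.9,0,1,1],[0.4,0.9,0,1,1],[0.4,0.9,0,1,1],[0.4,0.9,0,1,1]]]}}

```text
clock: 1.1
tool_pos: [0.2841, -0.3111, 0.3195]
ee_rot: [-180.0, -0.0, 73.2]
contact_force: [0.8, -0.8, -0.9]
opening: 0.0855
grasp_force: 0.0
```

{"op": "step_arm", "data": {"increments": [[[0.5,1,0,1,1],[0.5,1,0,1,1],[0.5,1,0,1,1],[0.5,1,0,1,1],[0.5,1,0,1,1],[0.5,1,0,0.1,1],[0.5,1,0,0,1],[0.5,1,0,0,1],[0.5,1,0,0,1],[0.5,1,0,0,1],[0.5,1,0,0,1],[0.5,1,0,0,1]]]}}

```text
clock: 2.1
tool_pos: [0.4642, 0.0492, 0.3196]
ee_rot: [-180.0, 0.0, 98.5]
contact_force: [0.8, -0.2, 0.5]
opening: 0.0854
grasp_force: 0.0
```

{"op": "step_arm", "data": {"increments": [[[0.5,1,0,0,1],[0.5,1,0,0,1],[0.5,1,0,0,1],[0.5,1,0,0,1],[0.5,0.8,0,0,1],[0.5,0.6,0,0,1],[0.4,0.2,0,0,1],[0,0,0,0,1],[0,0,0,0,1]]]}}

```text
clock: 2.85
tool_pos: [0.5658, 0.2155, 0.319]
ee_rot: [-179.9, 0.0, 98.5]
contact_force: [-0.4, -0.8, -0.5]
opening: 0.0854
grasp_force: 0.0
```

```bash
python3 - <<'E'
from h import *
print(r.observe()['tool_pos'],r.observe()['ee_rot'])
c=cam('wrist');save(c,'w1.png');W=pts(c);np.savez('w1.npz',W=W,img=c['img'],T=c['T'])
print(c['fx'],c['cx'],c['cy'],c['T'].round(3))
E
```

```text
[0.56578737 0.21547754 0.3189893 ] [-1.79880222e+02  2.42801269e-02  9.85251498e+01]
325.85361811790193 324.3921943595773 195.03224797156156 [[ 0.989 -0.143 -0.038  0.556]
 [ 0.148  0.952  0.269  0.285]
 [-0.002 -0.272  0.962  0.453]
 [ 0.     0.     0.     1.   ]]
```

View pics/w1.png

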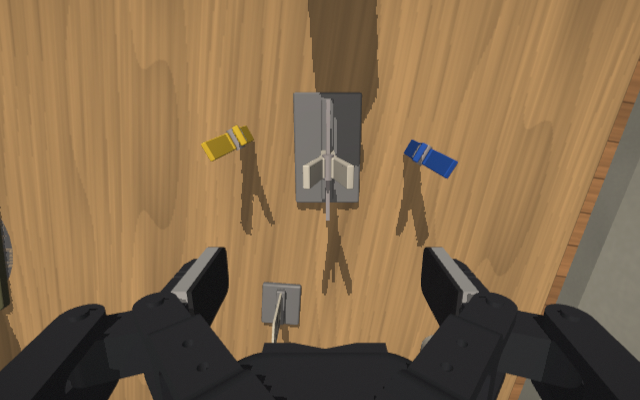

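The wrist view shows the peg at (328,172) with its tails opening left and right, the strip from (328,97) to (328,218), and the small card below.

```bash
python3 - <<'E'
from h import *
import m
E
python3 - <<'E' 
import sys,io,contextlib
from h import *
with contextlib.redirect_stdout(io.StringIO()): from m import line
W=np.load('w1.npz')['W'];img=np.load('w1.npz')['img']
f=lambda zl,zh,yl=.13,yh=.32:W[(W[...,0]>.5)&(W[...,0]<.63)&(W[...,1]>yl)&(W[...,1]<yh)&(W[...,2]>zl)&(W[...,2]<zh)]
P=f(.1,.25);print('zmax',np.sort(P[:,2])[-20:].round(4))
line(f(.14,.2),'tails up');line(f(.16,.2),'top');line(f(.118,.2),'tails')
line(f(.1045,.1145),'edge')
T=f(.155,.2)
for s in (T[T[:,0]<.567],T[T[:,0]>.567]): print(s.min(0).round(4),s.max(0).round(4),s.mean(0).round(4)); line(s,'side')
line(f(.05,.1),'strip')
E
```

```text
250 212 [0.563 0.216 0.126]
253 215 [0.565 0.221 0.024]
397 216 [ 0.543 -0.258  0.105]
461 218 [ 0.531 -0.464  0.112]
327 224 [ 0.53  -0.032  0.015]
172 220 [0.539 0.452 0.163]
338 147 [ 0.803 -0.077  0.006]
246 177 [0.688 0.237 0.074]
249 247 [0.455 0.23  0.053]
425 264 [ 0.386 -0.352  0.057]
top cardtop 110 c [ 0.4663 -0.3069  0.1483] dir -146.19 ext -0.1223 0.1388 mid [ 0.4594 -0.3115] rms 0.0221
top striptop 155 c [0.5567 0.2278 0.1008] dir -177.68 ext -0.1431 0.1263 mid [0.5651 0.2281] rms 0.0303
top tails 109 c [0.571  0.2196 0.147 ] dir -168.52 ext -0.0206 0.0255 mid [0.5687 0.2191] rms 0.0071
top tailsup 53 c [0.5708 0.2195 0.1634] dir -170.04 ext -0.0207 0.0253 mid [0.5686 0.2191] rms 0.0064
side cardtop 246 c [ 0.4554 -0.3119  0.1438] dir -146.41 ext -0.1353 0.1278 mid [ 0.4585 -0.3099] rms 0.0223
side striptop 550 c [0.5644 0.2343 0.0982] dir -177.52 ext -0.1358 0.1346 mid [0.565  0.2343] rms 0.031
side tails 296 c [0.569  0.2252 0.1454] dir -173.97 ext -0.0234 0.025 mid [0.5682 0.2251] rms 0.0069
side tailsup 127 c [0.5688 0.2245 0.1604] dir -173.27 ext -0.0237 0.0246 mid
[... 1200 characters left out ...]
top 452 c [0.5683 0.2222 0.1656] dir 8.66 ext -0.0231 0.0226 mid [0.568  0.2221] rms 0.0064
tails 1279 c [0.5681 0.2228 0.1467] dir 8.52 ext -0.023 0.0227 mid [0.568  0.2228] rms 0.0069
edge 386 c [0.5669 0.229  0.1099] dir -81.31 ext -0.0602 0.0693 mid [0.5676 0.2245] rms 0.0016
[0.5444 0.2075 0.1551] [0.5557 0.2301 0.1687] [0.55   0.2197 0.1642]
side 269 c [0.55   0.2197 0.1642] dir -82.69 ext -0.0105 0.012 mid [0.5501 0.219 ] rms 0.0027
[0.5802 0.2133 0.1551] [0.5921 0.2354 0.1687] [0.5859 0.2251 0.1643]
side 273 c [0.5859 0.2251 0.1643] dir -80.65 ext -0.0103 0.0119 mid [0.5861 0.2243] rms 0.0027
strip 40 c [0.5666 0.2323 0.085 ] dir 8.27 ext -0.0075 0.0078 mid [0.5667 0.2323] rms 0.0002
```

{"op": "step_arm", "data": {"increments": [[[0.07,0.2,-1,0,1],[0,0,-1,0,1],[0,0,-1,0,1],[0,0,-1,0,1],[0,0,-0.6,0,1],[0,0,-0.5,0,1],[0,0,-0.4,0,1],[0,0,-0.3,0,1],[0,0,-0.2,0,1],[0,0,0,0,1],[0,0,0,0,1]]]}}

```text
clock: 3.82
tool_pos: [0.5684, 0.2213, 0.1406]
ee_rot: [179.9, -0.0, 98.5]
contact_force: [-0.0, 1.4, -0.3]
opening: 0.0854
grasp_force: 0.0
```

```bash
python3 - <<'E'
from h import *
c=cam('wrist');a=c['img'];b=cam('side');save(b,'s2.png')
cv2.imwrite('pics/w2.png',cv2.vconcat([a[:,:,::-1],cv2.resize(b['img'][180:320,180:404,::-1],(640,400))])[:,:].copy())
x=cv2.imread('pics/w2.png');cv2.imwrite('pics/w2.png',cv2.resize(x,(480,600)));print(r.observe()['tool_pos'])
E
```

```text
[0.56887487 0.22154265 0.14139254]
```

View pics/w2.png

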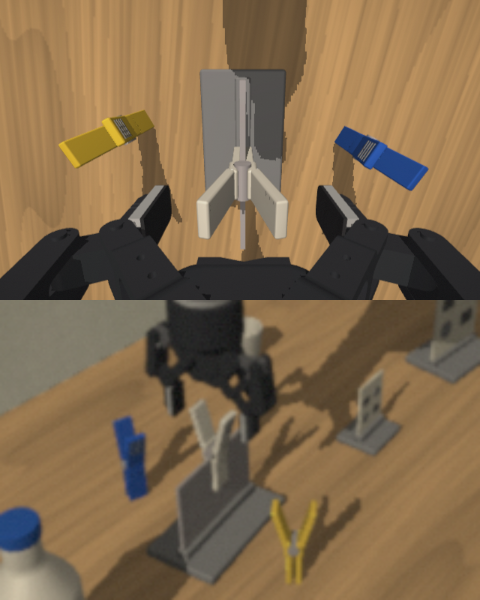

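The fingers straddle the tails: tail tops at (203,215) and (280,215), pads at (150,208) and (335,205) in the upper half. Closing now.

{"op": "step_arm", "data": {"increments": [[[0,0,0,0,0.5],[0,0,0,0,0.3],[0,0,0,0,0.1],[0,0,0,0,0],[0,0,0,0,0],[0,0,0,0,0],[0,0,0,0,0],[0,0,0,0,0],[0,0,0,0,0],[0,0,0,0,0]]], "grip_force": 30}}

```text
clock: 4.75
tool_pos: [0.5694, 0.2219, 0.1441]
ee_rot: [179.8, -0.0, 98.5]
contact_force: [-4.4, -0.8, 12.5]
opening: 0.0184
grasp_force: 35.0
```

{"op": "step_arm", "data": {"increments": [[[0,0,0.1,0,0],[0,0,0.2,0,0],[0,0,0.3,0,0],[0,0,0.4,0,0],[0,0,0.5,0,0],[0,0,0.6,0,0],[0,0,0.6,0,0],[0,0,0.6,0,0],[0,0,0.5,0,0],[0,0,0.3,0,0],[0,0,0.2,0,0],[0,0,0,0,0]]]}}

```text
clock: 5.75
tool_pos: [0.5687, 0.2215, 0.2709]
ee_rot: [179.8, -0.0, 98.5]
contact_force: [0.3, 0.5, -1.1]
opening: 0.0189
grasp_force: 33.3
```

```bash
python3 - <<'E'
from h import *
s=r.observe();print(s['tool_pos'],s['contact_force'])
a=cam('wrist');b=cam('side');save(b,'s3.png');np.savez('w3.npz',W=pts(a),img=a['img'],T=a['T'])
x=cv2.vconcat([a['img'][:,:,::-1],cv2.resize(b['img'][130:330,160:480,::-1],(640,400))])
cv2.imwrite('pics/w3.png',cv2.resize(x,(480,600)))
E
```

```text
[0.56866985 0.22152838 0.27087196] [ 0.34934115  0.50133353 -1.06563573]
```

View pics/w3.png

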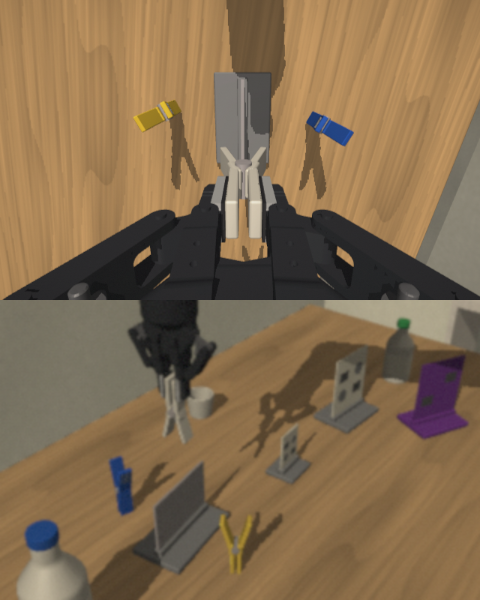

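The peg hangs squeezed open from the gripper: tails at (232,220) and (255,220), jaw tips splayed. Measuring its pose in the hand, and the card again.

```bash
python3 - <<'E'
from h import *
D=np.load('w3.npz');W=D['W'];img=D['img']
tcp=np.array([.5687,.2215,.2709]);a=np.radians(8.5)
M=np.array([[np.cos(a),np.sin(a),0],[-np.sin(a),np.cos(a),0],[0,0,1]])
L=(W-tcp)@M.T*1000
hsv=cv2.cvtColor(img,cv2.COLOR_RGB2HSV)
ok=(abs(L[...,0])<25)&(abs(L[...,1])<25)&(L[...,2]>-90)&(L[...,2]<40)&(img.min(-1)>95)
n,lab,st,_=cv2.connectedComponentsWithStats(ok.astype('uint8'))
for i in range(1,n):
    if st[i,4]>40: P=L[lab==i];print(st[i],P.min(0).round(1),P.max(0).round(1),img[lab==i].mean(0).round())
P=L[ok]
for z in range(-80,40,6):
    q=P[(P[:,2]>=z)&(P[:,2]<z+6)]
    if len(q)>5:
        l=q[q[:,0]<0];g=q[q[:,0]>=0]
        print(z,len(q),*[(h[:,0].min().round(1),h[:,0].max().round(1),h[:,1].min().round(1),h[:,1].max().round(1)) if len(h) else None for h in (l,g)])
E
```

```text
[ 281  196   75  123 4984] [-20.3 -13.5 -75.8] [21.  13.6 34.6] [175. 166. 149.]
[349 234  20  47 491] [ 11.2  -9.5 -58.1] [17.4 13.4 30.1] [146. 141. 135.]
-80 6 (np.float64(-20.3), np.float64(-15.8), np.float64(-10.3), np.float64(10.8)) (np.float64(16.3), np.float64(21.0), np.float64(8.0), np.float64(10.8))
-74 84 (np.float64(-20.2), np.float64(-13.4), np.float64(-9.7), np.float64(11.1)) (np.float64(13.9), np.float64(20.8), np.float64(9.8), np.float64(11.0))
-68 96 (np.float64(-18.9), np.float64(-11.9), np.float64(-9.7), np.float64(11.2)) (np.float64(12.9), np.float64(18.9), np.float64(10.3), np.float64(11.1))
-62 114 (np.float64(-17.3), np.float64(-10.9), np.float64(-10.1), np.float64(11.3)) (np.float64(10.8), np.float64(17.2), np.float64(-9.5), np.float64(11.2))
-56 116 (np.float64(-15.5), np.float64(-8.8), np.float64(-7.3), np.float64(11.3)) (np.float64(9.1), np.float64(15.4), np.float64(10.3), np.float64(11.3))
-50 108 (np.float64(-13.8), np.float64(-7.4), np.float64(-6.0), np.float64(11.4)) (np.float64(7.7), np.float64(13.8), np.float64(10.5), np.float64(11.4))
-44 80 (np.floa
[... 1265 characters left out ...]
p.float64(13.0)) (np.float64(3.0), np.float64(16.1), np.float64(9.3), np.float64(13.0))
10 356 (np.float64(-16.8), np.float64(-2.7), np.float64(8.2), np.float64(13.2)) (np.float64(3.3), np.float64(16.5), np.float64(10.1), np.float64(13.3))
16 414 (np.float64(-16.7), np.float64(-2.6), np.float64(8.4), np.float64(13.1)) (np.float64(3.2), np.float64(17.4), np.float64(8.1), np.float64(13.4))
22 2027 (np.float64(-15.6), np.float64(-2.6), np.float64(-10.7), np.float64(13.0)) (np.float64(3.1), np.float64(16.1), np.float64(-10.8), np.float64(13.3))
28 138 (np.float64(-15.4), np.float64(-10.7), np.float64(8.9), np.float64(13.0)) (np.float64(11.2), np.float64(15.9), np.float64(-9.5), np.float64(13.1))
```

{"op": "step_arm", "data": {"increments": [[[0,-0.3,0,0,0],[0,-0.6,0,0,0],[0,-0.8,0,0,0],[-0.04,-0.9,0,-0.3,0],[-0.1,-0.9,0,-0.4,0],[-0.1,-0.9,0,-0.4,0],[-0.1,-0.9,0,-0.4,0],[-0.1,-0.9,0,-0.4,0],[-0.1,-0.9,0,-0.4,0],[-0.1,-0.9,0,-0.2,0],[-0.1,-0.9,0,0,0],[-0.1,-0.9,0,0,0]]]}}

```text
clock: 6.85
tool_pos: [0.5418, -0.0743, 0.2676]
ee_rot: [-179.9, -0.0, 86.0]
contact_force: [0.2, 0.7, -0.5]
opening: 0.0188
grasp_force: 33.3
```

{"op": "step_arm", "data": {"increments": [[[0,-0.9,0,0,0],[0,-0.9,0,0,0],[0,-0.9,0,0,0],[0,-0.9,0,0,0],[0,-0.9,0,0,0],[0,-0.8,0,0,0],[0,-0.6,0,0,0],[0,-0.3,0,0,0],[0,-0.1,0,0,0],[0,0,0,0,0],[0,0,0,0,0],[0,0,0,0,0]]]}}

```text
clock: 7.85
tool_pos: [0.5429, -0.2606, 0.2689]
ee_rot: [-180.0, -0.0, 86.1]
contact_force: [0.6, -0.0, -0.7]
opening: 0.0188
grasp_force: 33.3
```

```bash
cat > w.py <<'E'
import sys
from h import *
nm=sys.argv[1]
s=r.observe();print(s['clock'],s['tool_pos'].round(4),s['ee_rot'].round(2),s['contact_force'].round(1))
a=cam('wrist');b=cam('side');W=pts(a);np.savez(nm+'.npz',W=W,img=a['img'],T=a['T'])
x=cv2.vconcat([a['img'][:,:,::-1],cv2.resize(b['img'][110:260,290:530,::-1],(640,400))])
cv2.imwrite('pics/%s.png'%nm,cv2.resize(x,(480,600)))
tcp=s['tool_pos'];ang=np.radians(s['ee_rot'][2]-90)
M=np.array([[np.cos(ang),np.sin(ang),0],[-np.sin(ang),np.cos(ang),0],[0,0,1]])
L=(W-tcp)@M.T*1000
for zl,zh in((.143,.158),(.09,.143)):
    k=(W[...,2]>zl)&(W[...,2]<zh)&(abs(L[...,0])<11)&(abs(L[...,1])<75)
    P=L[k]
    if len(P)<20: continue
    f=np.polyfit(P[:,1],P[:,0],1);print('card rel',zl,len(P),'x at y0',f[1].round(2),'slope deg',np.degrees(f[0]).round(2),'x',np.percentile(P[:,0],[2,98]).round(1),'y',P[:,1].min().round(1),P[:,1].max().round(1),'z',(P[:,2].max()+tcp[2]*1000).round(1),'rms',np.std(P[:,0]-np.polyval(f,P[:,1])).round(2))
ok=(abs(L[...,0])<25)&(L[...,1]<25)&(L[...,1]>7)&(a['img'].min(-1)>95)
for z in(-78,-72,-66,-60,-54,-48,20,26):
    q=L[ok&(L[...,2]>=z)&(L[...,2]<z+6)]
    l=q[q[:,0]<-4];g=q[q[:,0]>4]
    if len(l)>3 and len(g)>3: print(z,l[:,0].min().round(1),l[:,0].max().round(1),g[:,0].min().round(1),g[:,0].max().round(1),q[:,1].max().round(1))
E
python3 w.py w4
```

```text
7.85 [ 0.5429 -0.2606  0.2689] [-1.7999e+02 -2.0000e-02  8.6060e+01] [ 0.6 -0.  -0.7]
card rel 0.143 276 x at y0 1.01 slope deg 0.48 x [-0.4  2.7] y -15.6 51.4 z 151.7 rms 0.75
card rel 0.09 50 x at y0 -0.85 slope deg 1.64 x [-0.5  2.1] y -16.8 51.4 z 137.6 rms 0.61
-78 -20.2 -15.5 15.6 20.3 10.9
-72 -20.1 -13.9 12.6 19.4 11.1
-66 -18.3 -12.2 11.6 17.5 11.1
-60 -17.2 -10.1 10.2 15.9 11.3
-54 -15.5 -8.6 8.0 14.2 11.5
-48 -13.9 -7.2 6.0 12.6 11.3
20 -15.8 -4.0 4.0 15.9 13.4
26 -15.7 -4.2 4.6 15.9 13.2
```

View pics/w4.png

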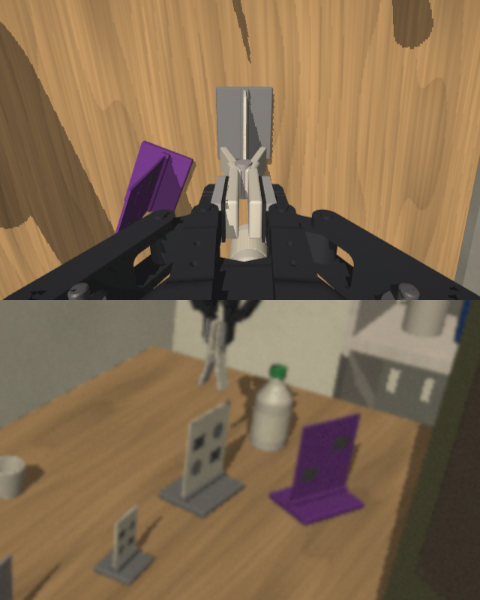

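The wrist view shows the peg above the card, whose edge runs (245,90)–(245,158) between the jaws. The side view shows nothing in the way, so I'm going down.

{"op": "step_arm", "data": {"increments": [[[0.03,-0.12,0,-0.06,0],[0,0,-0.2,0,0],[0,0,-0.3,0,0],[0,0,-0.3,0,0],[0,0,-0.3,0,0],[0,0,-0.3,0,0],[0,0,-0.3,0,0],[0,0,-0.2,0,0],[0,0,-0.1,0,0],[0,0,-0.1,0,0],[0,0,0,0,0],[0,0,0,0,0]]]}}

```text
clock: 8.95
tool_pos: [0.544, -0.2653, 0.2063]
ee_rot: [180.0, 0.0, 85.7]
contact_force: [0.3, -1.0, -0.0]
opening: 0.0187
grasp_force: 33.3
```

```bash
python3 w.py w5
```

```text
8.95 [ 0.544  -0.2653  0.2063] [1.7997e+02 1.0000e-02 8.5690e+01] [ 0.3 -1.  -0. ]
card rel 0.143 596 x at y0 -0.19 slope deg -0.16 x [-8.6  9.2] y -53.7 56.1 z 158.0 rms 2.33
card rel 0.09 23 x at y0 -302.29 slope deg 308.53 x [-1.7  0.9] y 56.0 56.1 z 141.0 rms 0.78
-78 -20.1 -15.6 14.9 20.4 10.9
-72 -20.1 -13.9 12.6 19.5 11.1
-66 -18.9 -12.2 11.6 17.6 11.4
-60 -17.1 -10.1 10.1 15.9 24.9
-54 -15.5 -8.6 8.0 14.2 11.3
-48 -13.9 -7.2 6.6 12.6 11.3
20 -15.8 -4.0 4.0 15.9 13.1
26 -15.9 -4.3 4.3 15.8 13.3
```

View pics/w5.png

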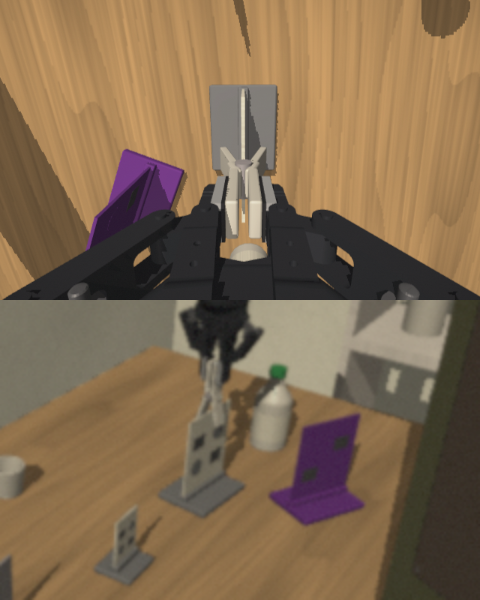

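The jaws straddle the card's edge at (243,160). The card is centred within about 0.5 mm, square to the peg, with its edge halfway in and no contact force. Handing in.

```bash
python3 -c "
from workcell import workorder;print(workorder.sign_off())"
```

```text
the job is handed in; nothing more can be done
None
```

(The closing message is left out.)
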